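Clamp a graphite mould with an eccentric cam

TASK

Lift the graphite mould by its tab and set it down flat in the corner of the steel fixture, its long side flush on the side fence and its end flush on the end stop. Then turn the cam's handle clockwise until the off-centre disc bears firmly on the mould and keeps it clamped by itself, and let go. Be gentle, graphite chips if it is squeezed too hard, and leave the tin, the tumbler and the brush alone.

Things in the scene. Friction and masses are not known exactly. Their poses are not given: they have to be found in the camera images.
- fixture: Fixed dark steel plate 140 (x) by 200 (y) by 12 thick; origin: centre of its underside, z up. Two steel bars 12 to 16 thick, tops 36 above the table, stand on it: the side fence, inner face at x = +30 facing -x, from y = -10 to +75; the end stop, inner face at y = +70 facing -y, from x = -36 to +30, on stiff springs before a bracket (gives under 1 when clamped).
- seat (a point): Where the middle of the mould's underside lies when it is flush on fence and stop: on the plate's top, at x = 0, y = +30 of the fixture (12 above the table). Axes as the fixture's; the mould's long side goes along y.
- clamp: Eccentric clamp on the plate, on the -y side of the seat; fixed during a run, axes as the fixture's. Origin: on the cam's vertical turning axis, at the plate's top, 63 to 69 from the seat along y, up to 5 off along x. The disc (radius 26, 4 to 28 above the plate, centre 10 off the axis) is keyed to the handle by a serrated hub, set anew each run by up to 0.35 rad, unmeasured.
- cam (a joint): Turn of the handle, rad, 0 to 3, growing clockwise from above; starts at 0 to 0.3, stays where left. At 0 the post is midway between the clamp's +x and -y and the disc's centre at -y (withdrawn), give or take 0.35 rad. It meets the seated mould somewhere from 0.9 to 2.25: feel for it. Free turning takes 1 to 2.5 N across the handle at the post; then the push rises: 7 N clamps well (6 to 10 will do), over 14 N chips it.
- cam_post (a point): Middle of the free part of the upright round steel post at the end of the cam's handle: diameter 18, 65 from the turning axis. The post's top is 21 above this point; the top of the handle's flat arm is 21 below it.
- mould_mid (a point): Centre of the graphite block of the mould: dark grey, 60 (x) by 80 (y, its long side) by 34 high; this point is 17 above its underside. Loose, about 0.45 kg, starts flat on the table, long side within 0.5 rad of the robot's y axis. Half a turn makes no difference.
- mould_tab (a point): Grip point on the mould's upright steel lifting tab, 16 thick (mould's x), 32 long (mould's y), standing 42 high in the middle of the block's top (34 to 76 above the mould's underside); this point is 60 above the mould's underside, 43 above mould_mid.
- tin: Bystander: plain steel can, diameter 64, 85 high. Origin: centre of its underside. Its place and the mould's may be swapped.
- tumbler: Bystander: greenish glass tumbler, 72 across the rim, 85 high. Origin: centre of its underside.
- brush: Bystander: hand brush lying on the table. Origin: under its middle.
Not all that is in view belongs to the job. What is meant by the fixture is not yellow, and is the larger of those in its own colour. What is shaped like the part that bears mould_mid but red is not meant.

How it is judged:
By the outcome, as a careful person would: the job done as asked, in the order asked, and still so for the second after the job is handed in, with the robot touching nothing.
It also fails if it takes over 67 s, if anything falls off the work surface, if the arm or the gripper's body presses on something with over 40 N, if the wrist force passes 120 N, or if a joint passes its speed limit or range.

ROBOT

A 7-joint arm with a two-finger parallel gripper is mounted at the origin on the work surface. World frame = base frame: x ahead of the robot, y to its left, z up, the work surface at z = 0. Lengths are in mm, angles in rad, forces in N, time in s.
With the tool pointing down it reaches from about 425 to 975 mm from the base axis. Payload 16.7 kg.
Tool frame: the origin (TCP) lies at the very end of the fingers, on their centre line; the grasp point (between the pads) lies 19 mm behind it; z points along the fingers, y is the direction in which the jaws open and shut (so a half turn about z gives the same grasp; the last joint's range is limited). The gripper opens to 85 mm and grips with 20 to 120 N. Pads are 22 mm wide; open, the fingers measure 114 mm over their backs; the gripper's body (76 mm by 85 mm) begins 54 mm behind the grasp point. The pads swing forward as they close: fully open they stand 13 mm farther back than shut.
Start: joints at [-1.365, 0.426, 0.074, 1.606, -0.034, 1.111, -0.067], TCP at [234.5, 632.919, 231.302] pointing down, gripper open.
Joint ranges: [-2.85, 2.85], [-0.5, 2.14], [-1.23, 1.37], [0.21, 2.46], [-1.02, 4.16], [0.16, 2.05], [-2.73, 2.73]. Speed limits (rad/s): [1.89, 1.89, 2.39, 2.39, 3.01, 3.01, 3.01].

INTERFACE

Orientations are given as a unit quaternion [w, x, y, z].
In Python, from station import manip gives the robot as it stands.
- The arm moves only by the shell command python3 -m creep 'ROWS' [FORCE]. ROWS is JSON, a list of rows, each a list of 7 numbers: the shift along the tool's x, y, z in units of 40 mm (1.0 is 40 mm), then the turn, a rotation vector about the tool's x, y, z in units of 5 degrees (1.0 is 5 degrees), then the closure, from -1 (fully open) to 1 (shut). A call has exactly 10 rows; each row is the pose to reach, as a shift and turn from the pose measured when the call began, along the tool's axes at that moment; what a row does not reach only later rows make up. A row lasts 1/10 s, in which the tool goes at most 50 mm and 8.59 degrees, less where a joint would pass 70% of its speed; a pose out of reach is approached as far as the arm can. A call with a gripper value outside its range is refused whole. The fingers move at their own pace and stop on an object; FORCE is the grip in N (left out, the last holds). Time passes only in rows, so rows that repeat a pose let the fingers close, or fill a call up. It gives the time, the measured TCP pose, the force and the opening at its end, in the units of the state.
- manip.get_state(): the state, without advancing time (a new reading comes with each control period).
- manip.camera(name): name is "scene" or "top" or "wrist"; returns a dict with "image" (420x560x3 uint8, red, green, blue), "range_z" (420x560 float32, mm along the optical axis (not along the pixel's ray), 0 where there is no reading), "camera_matrix" (3x3 intrinsics, pixels), "origin" and "orientation" of the camera in the world. Camera axes: x right, y up, looking along -z (the intrinsics and any distortion apply to the point x, -y, -z); pixel columns grow to the right and rows downward; lengths in mm; the calibration is good to about 2 mm. A picture is of the moment at which its call begins.
- manip.close_job(): hands the job in, once; it reports no verdict.
The state is a dict: "time_s": time; "joint_pos": joint angles; "dq": joint speeds; "effort": joint torques, N m; "eef_pos": TCP position; "eef_rot": TCP orientation; "force": force on the tool from outside, world axes, zero at the start; "torque": the same for the moment, N m; "grip_width": finger opening in mm.
Only numpy, scipy, OpenCV 4.12 (cv2) and the standard library are available. Lean on these libraries where they do the work, as an engineer would, in place of code of your own. Each camera call takes 0.05 s, during which the arm holds its last target.

## Working session

There is one attempt and no reset: what is moved stays moved. The work goes in short steps, Python scripts to look and compute and a shell command to move; the robot and the scene stay as the last step left them, time stands still between calls to the robot, and variables do not carry over. Pictures are saved under pics/ and viewed, and the job is handed in when it is done.

```bash
mkdir -p pics; ls; python3 - <<'E'
from station import manip
import cv2,numpy as np
s=manip.get_state();print(s)
for n in ["scene","top","wrist"]:
    c=manip.camera(n);cv2.imwrite(f"pics/{n}0.png",c["image"][:,:,::-1]);np.savez(f"pics/{n}0.npz",**{k:np.array(v) for k,v in c.items()})
    print(n,c["origin"],c["orientation"],c["camera_matrix"],[k for k in c])
E
```

```text
pics
{'time_s': 0.0, 'joint_pos': array([-1.36548815,  0.4267109 ,  0.07385656,  1.60660116, -0.03407862,
        1.11079689, -0.0670893 ]), 'dq': array([ 9.62633404e-04, -1.01539470e-03, -9.60679704e-05,  5.11417957e-04,
        5.39655448e-05,  2.11803901e-04, -8.16337811e-04]), 'effort': array([ 7.11198427e-04, -9.49818134e+01,  3.76169980e+00, -4.63516688e+01,
        1.94106455e-02,  1.04372445e-02, -5.00009804e-06]), 'eef_pos': array([234.3986304 , 632.56612646, 230.62743121]), 'eef_rot': array([-5.49677750e-05,  1.76483055e-01,  9.84303478e-01, -6.26120758e-04]), 'force': array([-0.12527919,  0.33356811,  1.04384586]), 'torque': array([-0.0648042 , -0.02581173,  0.03547856]), 'grip_width': 85.66973069692575}
scene [ 917.55161065 -411.108265    883.63690291] [0.87135193 0.30158992 0.11827105 0.36851227] [[457.43111697   0.         276.24293836]
 [  0.         457.43111697 209.41396071]
 [  0.           0.           1.        ]] ['image', 'range_z', 'camera_matrix', 'origin', 'orientation']
top [ 310.48340686   73.54396442 1368.12736132] [-0.70441411 -0.051168    0.04998489  0.70617569] [[488.25548349   0.         282.80787641]
 [  0.         488.25548349 209.89629391]
 [  0.           0.           1.        ]] ['image', 'range_z', 'camera_matrix', 'origin', 'orientation']
wrist [155.63089329 662.18131006 374.42972521] [ 0.80975642 -0.13495997 -0.09315918  0.56338416] [[296.02432448   0.         286.51127591]
 [  0.         296.02432448 209.7436067 ]
 [  0.           0.           1.        ]] ['image', 'range_z', 'camera_matrix', 'origin', 'orientation']
```

View pics/scene0.png

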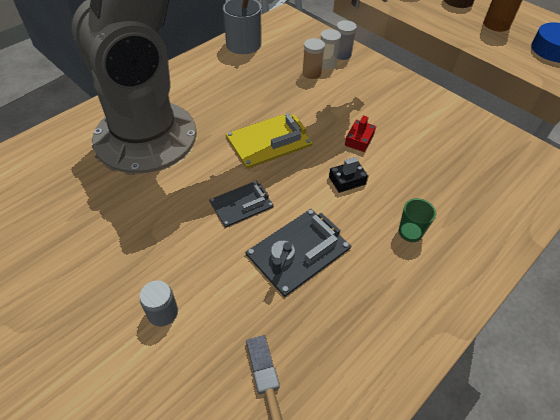

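View pics/top0.png

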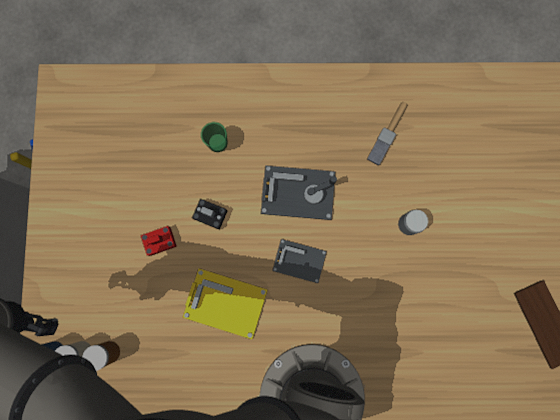

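View pics/wrist0.png

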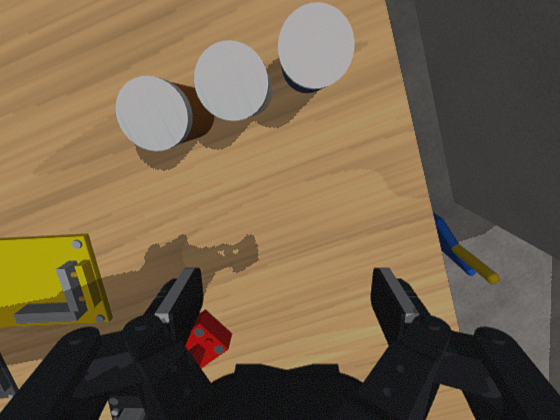

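The pictures show: the target fixture is the large dark plate at top-pixel (298,193), with its cam post at about (343,181). The mould is the dark block at (210,213). The red block (158,240), the yellow plate and the small dark plate are decoys. I'll measure next.

```bash
cat > h.py <<'E'
import numpy as np,cv2
from scipy.spatial.transform import Rotation as R
def load(f):
    d=np.load(f); return {k:d[k] for k in d}
def snap(name,tag):
    from station import manip
    c=manip.camera(name);c={k:np.array(v) for k,v in c.items()}
    cv2.imwrite(f"pics/{tag}.png",c["image"][:,:,::-1]);np.savez(f"pics/{tag}.npz",**c);return c
def rot(q): return R.from_quat([q[1],q[2],q[3],q[0]]).as_matrix()
def cloud(c):
    K=c["camera_matrix"];z=c["range_z"].astype(float);v,u=np.mgrid[:z.shape[0],:z.shape[1]]
    P=np.stack([(u-K[0,2])/K[0,0]*z,-(v-K[1,2])/K[1,1]*z,-z],-1)
    W=P@rot(c["orientation"]).T+c["origin"]; W[z<=0]=np.nan; return W
def proj(c,p):
    q=(np.asarray(p,float)-c["origin"])@rot(c["orientation"]);K=c["camera_matrix"]
    return np.stack([K[0,2]+K[0,0]*q[...,0]/-q[...,2],K[1,2]-K[1,1]*q[...,1]/-q[...,2]],-1)
def ortho(W,img,x0,x1,y0,y1,s):  # world map, x up, y left
    m=np.isfinite(W[...,2])&(W[...,0]>x0)&(W[...,0]<x1)&(W[...,1]>y0)&(W[...,1]<y1)
    return W[m],img[m]
E
python3 - <<'E'
from h import *
for n in ["top","scene"]:
    c=load(f"pics/{n}0.npz");W=cloud(c)
    print(n,"table z",np.nanmedian(W[...,2][(abs(W[...,2])<15)]))
    for nm,px in dict(top=dict(fix=(298,193),post=(343,181),mould=(210,213),tin=(414,222)),scene=dict(fix=(305,245),mould=(348,170),post=(287,248),tab=(350,165),tin=(157,290)))[n].items():
        print(nm,W[px[1],px[0]].round(1))
c=load("pics/top0.npz");cv2.imwrite("pics/topz.png",cv2.resize(c["image"][150:240,180:360,::-1],None,fx=4,fy=4,interpolation=cv2.INTER_CUBIC))
c=load("pics/scene0.npz");cv2.imwrite("pics/scenez.png",cv2.resize(c["image"][150:300,230:380,::-1],None,fx=4,fy=4,interpolation=cv2.INTER_CUBIC))
E
```

```text
top table z 0.44061346528610557
fix [553.7  32.7  13.8]
post [ 5.907e+02 -9.650e+01 -3.000e-01]
mould [489.1 270.3  74.4]
tin [ 462.2 -271.4   85. ]
scene table z -1.2159875936565072
fix [562.6  49.1   9.9]
mould [499.9 267.6  49. ]
post [558.3  -7.1  52.6]
tab [500.3 271.3  64.6]
tin [ 465.6 -272.9   84.7]
```

View pics/topz.png

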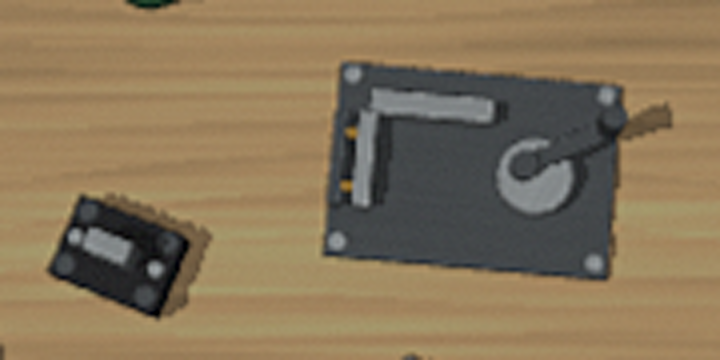

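View pics/scenez.png

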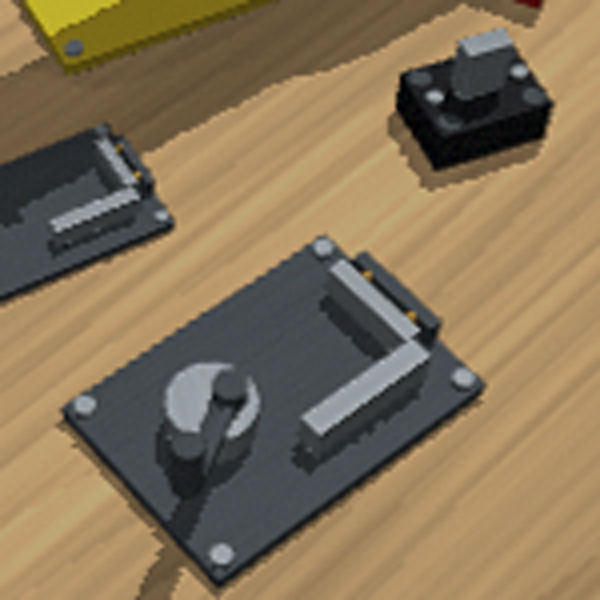

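```bash
cat >> h.py <<'E'
def rect(P,q=0.4):
    P=P[:,:2].astype(np.float32)
    r=cv2.minAreaRect(P);return r
def edgefit(P,L,S,x0):
    "fit rectangle LxS pose maximising inliers; P Nx2"
    from scipy.optimize import minimize
    def cost(p):
        c,s=np.cos(p[2]),np.sin(p[2]);d=P-p[:2];u=d@[c,s];v=d@[-s,c]
        o=np.maximum(abs(u)-S/2,0)**2+np.maximum(abs(v)-L/2,0)**2
        return np.minimum(o,100).mean()
    return minimize(cost,x0,method="Nelder-Mead",options=dict(xatol=.01,fatol=1e-6,maxiter=4000))
E
python3 - <<'E'
from h import *
for n in ["top","scene"]:
    c=load(f"pics/{n}0.npz");W=cloud(c);I=c["image"].astype(int)
    mx=I.max(-1);sat=mx-I.min(-1)
    def sel(x0,x1,y0,y1,z0,z1,dark=None):
        m=(W[...,0]>x0)&(W[...,0]<x1)&(W[...,1]>y0)&(W[...,1]<y1)&(W[...,2]>z0)&(W[...,2]<z1)
        if dark: m&=(sat<dark)
        return W[m]
    zb={'top':.44,'scene':-1.2}[n]
    P=sel(440,680,-120,190,6+zb,60,30); print(n,"plate",len(P),rect(P))
    P=P[abs(P[:,2]-12-zb)<4];print("plate",len(P),rect(P))
    P=sel(440,680,20,190,31+zb,42,40); print("bars",len(P),rect(P),np.median(P[:,2]))
    P=sel(430,560,200,330,27+zb,42); print("mould top",len(P),rect(P),np.median(P[:,2]))
    P=sel(430,560,200,330,66+zb,86); print("tab",len(P),rect(P),np.median(P[:,2]),P.mean(0))
    P=sel(500,680,-120,20,68+zb,110); print("post",len(P),P.mean(0) if len(P) else 0,rect(P) if len(P) else 0, P[:,2].max() if len(P) else 0)
    P=sel(500,680,-120,20,34+zb,110); print("camall",len(P),rect(P)); print(np.histogram(P[:,2],np.arange(30,110,5)))
E
```

```text
top plate 3287 ((557.6942138671875, 33.52161407470703), (199.17237854003906, 139.74595642089844), 84.6756362915039)
plate 2176 ((557.0543823242188, 33.505340576171875), (198.5835723876953, 139.05364990234375), 84.86803436279297)
bars 297 ((583.4454345703125, 86.85519409179688), (65.62598419189453, 128.77377319335938), 32.989253997802734) 36.144430423092444
mould top 520 ((495.4858703613281, 280.9404602050781), (80.45186614990234, 59.86536407470703), 67.70655059814453) 34.5483224129307
tab 75 ((495.4806213378906, 280.2715148925781), (32.82754898071289, 16.147884368896484), 66.4899673461914) 75.98548146160579 [495.15281366 280.23827213  75.96512211]
post 43 [579.19384433 -58.55462035  87.02819326] ((580.3948974609375, -58.83756637573242), (15.387772560119629, 17.250228881835938), 87.50675964355469) 94.69700395778659
camall 382 ((553.3482666015625, -27.062496185302734), (51.288875579833984, 91.01834869384766), 14.718667984008789)
(array([  1,  94, 101,  70,  47,  19,   5,   2,   2,   3,   7,  18,  13,
         0,   0]), array([ 30,  35,  40,  45,  50,  55,  60,  65,  70,  75,  80,  85, 
[... 455 characters left out ...]
4414, 62.04291534423828), 67.63041687011719) 32.44188865851629
tab 88 ((497.96173095703125, 277.5921630859375), (32.505104064941406, 17.38136100769043), 70.97509002685547) 73.63257753575715 [498.13595048 275.98845449  72.9104467 ]
post 93 [583.5711592  -63.91029828  83.62783105] ((582.3834838867188, -61.784584045410156), (16.417522430419922, 17.636295318603516), 45.58658981323242) 91.3600522744963
camall 535 ((559.6533813476562, -20.40180206298828), (93.37942504882812, 75.47023010253906), 80.09896850585938)
(array([ 13, 180,  74,  81,  65,  16,   9,  10,  11,   8,  13,  46,   9,
         0,   0]), array([ 30,  35,  40,  45,  50,  55,  60,  65,  70,  75,  80,  85,  90,
        95, 100, 105]))
```

Both cameras agree to about 3 mm. Measured poses:
- Fixture at (558,32), yaw -5.1°.
- Mould at (496,279), yaw -22.3°, top at 34 and tab at 76, which match the given sizes.
- Post top at about 93.

Next I'll move above the mould.

```bash
cat >> h.py <<'E'
def to(x,y,z,jaw):
    "print row to reach world TCP pose, tool straight down, tool-y direction angle jaw (deg)"
    from station import manip
    s=manip.get_state();M=rot(s["eef_rot"]);a=np.radians(jaw)
    ty=np.array([np.cos(a),np.sin(a),0]);tz=np.array([0,0,-1.]);T=np.stack([np.cross(ty,tz),ty,tz],1)
    d=M.T@(np.array([x,y,z])-s["eef_pos"])/40; r=np.degrees(R.from_matrix(M.T@T).as_rotvec())/5
    print("t",round(s["time_s"],2),"tcp",s["eef_pos"].round(1),"jaw",np.degrees(np.arctan2(M[1,1],M[0,1])).round(2),"tilt",M[:,2].round(4),"F",s["force"].round(1),"w",round(s["grip_width"],1))
    print("row",d.round(3),r.round(3))
E
python3 -c "
from h import *
to(496,279,170,-22.3)"
```

```text
t 0.15 tcp [234.4 632.7 230.8] jaw 69.67 tilt [-3.e-04 -9.e-04 -1.e+00] F [-0.1 -0.5 -0.3] w 85.7
row [-9.205 -6.017  1.526] [-8.0000e-03  9.0000e-03  1.8394e+01]
```

```bash
python3 -m creep '[[-0.9,-0.6,0,0,0,1.6,-1],[-1.8,-1.2,0,0,0,3.3,-1],[-2.8,-1.8,0,0,0,5,-1],[-3.8,-2.4,0,0,0,6.7,-1],[-4.7,-3,0.3,0,0,8.4,-1],[-5.6,-3.6,0.6,0,0,10.1,-1],[-6.5,-4.2,0.9,0,0,11.8,-1],[-7.4,-4.8,1.2,0,0,13.5,-1],[-8.3,-5.4,1.4,0,0,15.2,-1],[-9.2,-6,1.5,0,0,16.9,-1]]' 20; python3 -c "
from h import *
to(496,279,170,-22.3)"
```

```text
time_s: 1.15
eef_pos: [496.5, 278.0, 170.4]
eef_rot: [0.0, 0.794, 0.608, -0.001]
force: [0.8, 0.9, -0.2]
grip_width: 85.3
t 1.15 tcp [496.5 278.  170.4] jaw -15.17 tilt [-9.0e-04 -1.4e-03 -1.0e+00] F [ 0.8  0.9 -0.2] w 85.3
row [ 0.021 -0.018  0.009] [-0.004  0.019  1.426]
```

```bash
python3 -m creep '[[0,0,0.2,0,0,1,-1],[0,0,0.5,0,0,1.43,-1],[0,0,0.8,0,0,1.43,-1],[0,0,1,0,0,1.43,-1],[0,0,1,0,0,1.43,-1],[0,0,1,0,0,1.43,-1],[0,0,1,0,0,1.43,-1],[0,0,1,0,0,1.43,-1],[0,0,1,0,0,1.43,-1],[0,0,1,0,0,1.43,-1]]'; python3 - <<'E'
from h import *
c=snap("wrist","w1");snap("top","t1");s=snap("scene","s1")
to(496,279,41,-22.3)
W=cloud(c)
m=(W[...,0]>430)&(W[...,0]<560)&(W[...,1]>200)&(W[...,1]<350)
for z0,z1 in((66,86),(28,42)):
    P=W[m&(W[...,2]>z0)&(W[...,2]<z1)];print(len(P),rect(P),np.median(P[:,2]))
E
```

```text
time_s: 2.15
eef_pos: [496.5, 278.0, 130.6]
eef_rot: [0.0, 0.831, 0.557, -0.001]
force: [-0.5, 0.9, 0.2]
grip_width: 85.2
t 2.3 tcp [496.5 277.9 130.4] jaw -22.32 tilt [-8.0e-04 -1.3e-03 -1.0e+00] F [-0.1  0.6  0.4] w 85.5
row [ 0.023 -0.021  2.236] [-0.002  0.018 -0.003]
977 ((494.5074462890625, 281.3350524902344), (32.12018585205078, 15.522890090942383), 67.69803619384766) 76.87155509823381
5056 ((494.84661865234375, 281.4954528808594), (79.41415405273438, 60.012508392333984), 67.73743438720703) 35.137227851028825
```

View pics/w1.png

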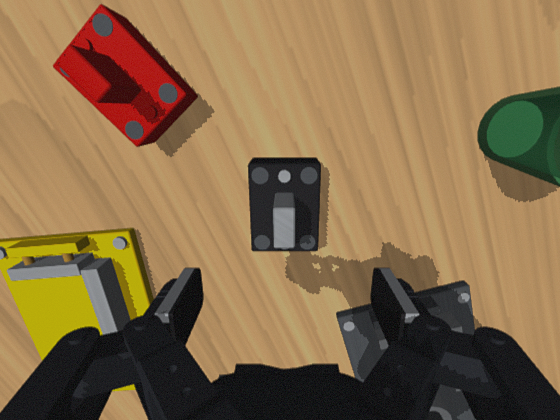

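The wrist view shows the tab centred between the fingers at pixel (284,225), straight with the jaws. The three measurements average (495.5,280). Next I'll descend and grip.

```bash
python3 -m creep '[[0.04,-0.04,0.4,0,0,0,-1],[0.04,-0.04,0.8,0,0,0,-1],[0.04,-0.04,1.2,0,0,0,-1],[0.04,-0.04,1.6,0,0,0,-1],[0.04,-0.04,2,0,0,0,-1],[0.04,-0.04,2.22,0,0,0,-1],[0.04,-0.04,2.22,0,0,0,-1],[0.04,-0.04,2.22,0,0,0,0.5],[0.04,-0.04,2.22,0,0,0,1],[0.04,-0.04,2.22,0,0,0,1]]' 40
python3 -m creep '[[0,0,0,0,0,0,1],[0,0,0,0,0,0,1],[0,0,0,0,0,0,1],[0,0,0,0,0,0,1],[0,0,0,0,0,0,1],[0,0,-0.02,0,0,0,1],[0,0,-0.1,0,0,0,1],[0,0,-0.2,0,0,0,1],[0,0,-0.3,0,0,0,1],[0,0,-0.3,0,0,0,1]]'
python3 - <<'E'
from h import *
c=snap("wrist","w2");snap("scene","s2")
to(495.5,280,140,-22.3)
E
```

```text
time_s: 3.3
eef_pos: [495.9, 280.2, 42.3]
eef_rot: [0.0, 0.831, 0.557, -0.0]
force: [-0.5, -0.8, -0.5]
grip_width: 43.8
time_s: 4.3
eef_pos: [496.1, 280.4, 54.9]
eef_rot: [0.0, 0.831, 0.557, 0.0]
force: [0.4, -0.2, -3.3]
grip_width: 15.1
t 4.4 tcp [495.9 280.3  54.4] jaw -22.31 tilt [ 1.e-04 -4.e-04 -1.e+00] F [ 0.2 -0.6 -4. ] w 15.1
row [-0.011 -0.005 -2.139] [ 0.003  0.004 -0.002]
```

View pics/w2.png

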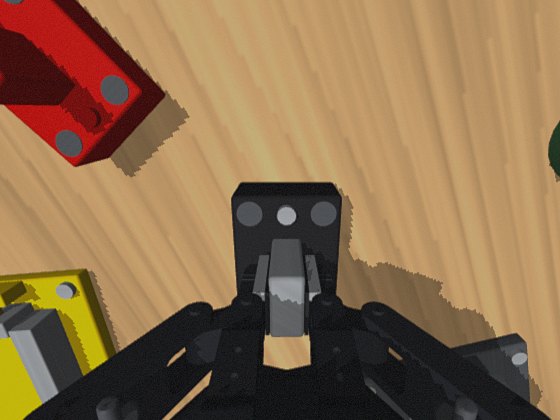

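View pics/s2.png

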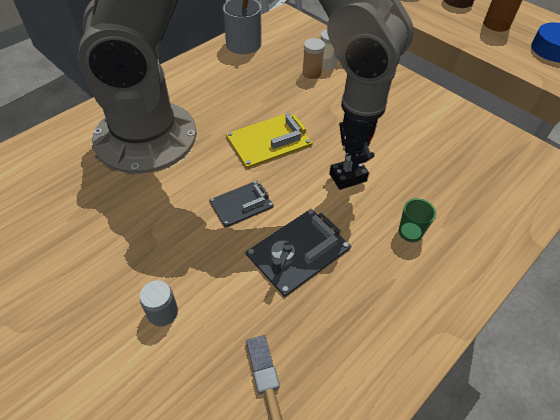

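The mould is lifted: the wrist carries -4 N and the grip reads 15.1. Next I'll carry it to a hover over the seat.

```bash
python3 -c "
from h import *
to(550.8,60.2,110,-5.1)"
```

```text
t 4.4 tcp [495.9 280.3  54.4] jaw -22.31 tilt [ 1.e-04 -4.e-04 -1.e+00] F [ 0.2 -0.6 -4. ] w 15.1
row [-4.569  3.36  -1.387] [ 3.000e-03  4.000e-03 -3.442e+00]
```

```bash
python3 -m creep '[[0,0,-0.6,0,0,0,1],[-0.3,0.2,-1.3,0,0,-0.3,1],[-1,0.7,-1.39,0,0,-0.7,1],[-1.8,1.3,-1.39,0,0,-1.2,1],[-2.6,1.9,-1.39,0,0,-1.8,1],[-3.3,2.4,-1.39,0,0,-2.5,1],[-4,2.9,-1.39,0,0,-3,1],[-4.4,3.2,-1.39,0,0,-3.44,1],[-4.57,3.36,-1.39,0,0,-3.44,1],[-4.57,3.36,-1.39,0,0,-3.44,1]]'
python3 -m creep '[[0,0,0.2,0,0,0,1],[0,0,0.37,0,0,0,1],[0,0,0.37,0,0,0,1],[0,0,0.37,0,0,0,1],[0,0,0.37,0,0,0,1],[0,0,0.37,0,0,0,1],[0,0,0.37,0,0,0,1],[0,0,0.37,0,0,0,1],[0,0,0.37,0,0,0,1],[0,0,0.37,0,0,0,1]]'
python3 - <<'E'
from h import *
c=snap("wrist","w3");t=snap("top","t3");s=snap("scene","s3")
to(550.8,60.2,95,-5.1)
for n,c in (("t3",t),("s3",s)):
    cv2.imwrite(f"pics/{n}z.png",cv2.resize(c["image"][140:310,220:390,::-1],None,fx=3.5,fy=3.5,interpolation=cv2.INTER_CUBIC))
E
```

```text
time_s: 5.4
eef_pos: [551.1, 59.2, 110.1]
eef_rot: [0.0, 0.739, 0.674, -0.0]
force: [-0.8, 1.1, -4.2]
grip_width: 15.4
time_s: 6.4
eef_pos: [551.1, 59.2, 95.3]
eef_rot: [0.0, 0.739, 0.674, -0.0]
force: [0.2, 0.4, -3.8]
grip_width: 15.8
t 6.55 tcp [551.1  59.2  95.3] jaw -5.28 tilt [ 2.e-04 -6.e-04 -1.e+00] F [-0.6  0.5 -4.4] w 15.4
row [ 0.025 -0.009  0.007] [ 0.003  0.006 -0.036]
```

View pics/s3z.png

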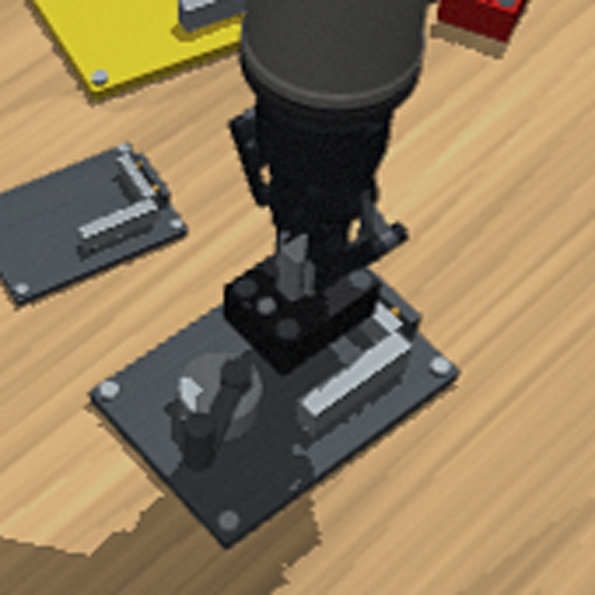

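View pics/w3.png

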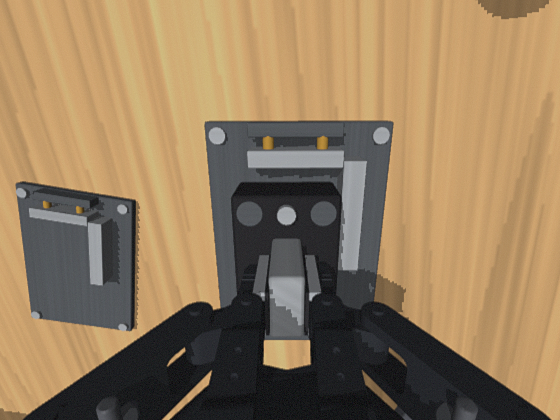

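View pics/t3z.png

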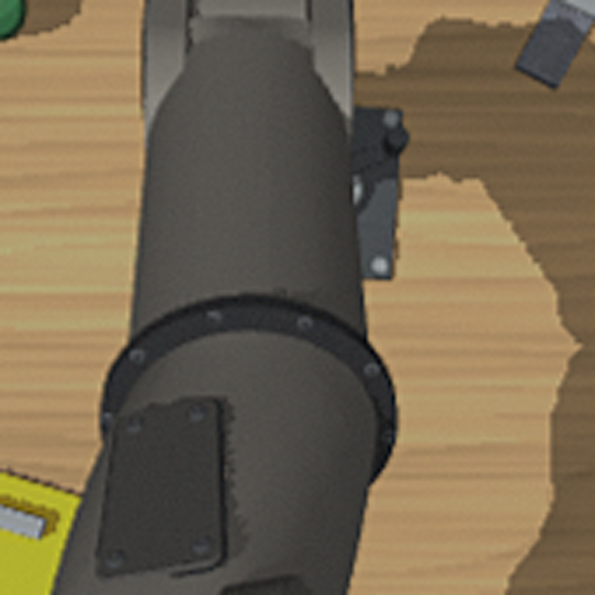

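The wrist view shows the block's top end edge at row ~185, the stop bar at row ~160 and the fence at column ~350. I'll measure their offsets in this one camera.

```bash
python3 - <<'E'
from h import *
a=np.radians(-5.1);X=np.array([np.cos(a),np.sin(a),0]);Y=np.array([-np.sin(a),np.cos(a),0])
for n in ("w3","s3"):
    c=load(f"pics/{n}.npz");W=cloud(c);I=c["image"].astype(int);T=np.array([551.1,59.2,0])
    u=(W-T)@X;v=(W-T)@Y;z=W[...,2]
    m=(abs(u)<90)&(abs(v)<130)
    print(n,"hist z",np.histogram(z[m],np.arange(0,100,6))[0])
    k=m&(z>83)&(z<95)&(abs(u)<45)&(abs(v)<55)
    print("block top: z",np.median(z[k]),"u",np.percentile(u[k],[.5,2,98,99.5]).round(1),"v",np.percentile(v[k],[.5,2,98,99.5]).round(1),rect(W[k]))
    k=m&(z>30)&(z<42)&(I.min(-1)>105)&(v>20)
    P=np.stack([u[k],v[k]],1)
    st=k&(u<25)&(v>45); fe=k&(u>30)&(v<60)
    print("stop top: z",np.median(z[st]),"u",np.percentile(u[st],[1,99]),"v",np.percentile(v[st],[1,3,50,97,99]).round(1),rect(W[st]))
    fe=m&(z>30)&(z<42)&(I.min(-1)>105)&(u>28)&(v<65)
    print("fence top: z",np.median(z[fe]),"u",np.percentile(u[fe],[1,3,50,97,99]).round(1),"v",np.percentile(v[fe],[1,99]).round(1),rect(W[fe]))
    pl=m&(z>7)&(z<17); print("plate",np.median(z[pl]),rect(W[m&(z>6)&(z<42)]))
E
```

```text
w3 hist z [25269   635 11768   265   299  1814  3983     0     3   106   229   248
   285   300  6566   426]
block top: z 87.85844667613004 u [-30.7 -30.   27.8  28.5] v [-15.2  -7.9  40.1  40.3] ((550.8323974609375, 68.9437255859375), (61.65562438964844, 60.21367645263672), 84.86285400390625)
stop top: z 37.546503762860425 u [-26.86680129  24.46520018] v [45.6 45.7 51.3 56.8 57.2] ((554.3095092773438, 110.49544525146484), (11.89220142364502, 52.66608428955078), 84.79593658447266)
fence top: z 37.207870755424466 u [29.  30.7 45.9 53.5 53.8] v [-33.1  56.4] ((594.7213134765625, 66.70672607421875), (92.86897277832031, 25.755956649780273), 87.5130615234375)
plate 13.127189940411398 ((557.0086059570312, 34.09745788574219), (199.58401489257812, 140.08773803710938), 84.76063537597656)
s3 hist z [ 459 2094  594   78  130  293  263   84   91   74   85   83   85  172
  434   28]
block top: z 85.37803318289554 u [-28.2 -26.9  31.2  31.6] v [-42.7 -41.5  34.1  36.6] ((552.134033203125, 56.200294494628906), (80.19378662109375, 60.9227409362793), 84.3809814453125)
stop top: z 33.593982353154274 u [19.05763301 24.88224646] v [47.  47.4 52.  54.2 54.3] ((577.6483154296875, 107.3802719116211), (5.686350345611572, 7.288393497467041), 2.14289927482605)
fence top: z 34.56062617011145 u [28.5 31.6 47.6 55.4 56.2] v [-36.1  52.6] ((596.2093505859375, 64.149169921875), (26.00296401977539, 91.7364501953125), 0.14973537623882294)
plate 10.691991871723417 ((558.9264526367188, 31.226699829101562), (201.3743896484375, 141.59750366210938), 84.76132202148438)
```

```bash
python3 - <<'E'
from h import *
a=np.radians(-5.15);X=np.array([np.cos(a),np.sin(a),0]);Y=np.array([-np.sin(a),np.cos(a),0])
for n,C,zo in (("top0",(557.6,33.5,0),.4),("scene0",(559.2,30.2,0),-1.2)):
    c=load(f"pics/{n}.npz");W=cloud(c);I=c["image"].astype(int)
    u=(W-C)@X;v=(W-C)@Y-30;z=W[...,2]-zo
    m=(abs(u)<45)&(v<-30)&(v>-140)
    k=m&(z>37)&(z<43)&(I.min(-1)>85)
    print(n,"disc n",k.sum(),"u",np.percentile(u[k],[1,99]).round(1),"v",np.percentile(v[k],[1,99]).round(1), cv2.minEnclosingCircle(np.stack([u[k],v[k]],1).astype(np.float32)))
    k=m&(z>78)
    print("post n",k.sum(),np.median(u[k]),np.median(v[k]),cv2.minEnclosingCircle(np.stack([u[k],v[k]],1).astype(np.float32)),z[k].max())
    k=m&(z>44)&(z<75)&(v>-90)
    print("hub",k.sum(),rect(np.stack([u[k],v[k]],1)),np.percentile(z[k],[5,50,95]))
E
```

```text
top0 disc n 130 u [-30.3  37.5] v [-96.7 -33.7] ((5.701484680175781, -58.77869415283203), 41.92705535888672)
post n 39 30.624774009688455 -119.99279274689985 ((31.0009708404541, -119.66400146484375), 9.026506423950195) 94.29700395778659
hub 94 ((-5.622638702392578, -77.37382507324219), (44.19050216674805, 47.81425094604492), 33.48630142211914) [44.40906392 50.19272089 56.48219049]
scene0 disc n 203 u [-30.9  19.6] v [-96.3 -47.1] ((7.104413986206055, -60.47591781616211), 42.87493133544922)
post n 74 32.814767657397425 -120.55458464766855 ((30.135292053222656, -119.82695007324219), 9.489825248718262) 92.5600522744963
hub 133 ((5.162235260009766, -73.35496520996094), (23.862537384033203, 43.77013397216797), 50.28206253051758) [45.28855705 50.33884871 55.99055284]
```

```bash
python3 - <<'E'
from h import *
from scipy.optimize import minimize
a=np.radians(-5.15);X=np.array([np.cos(a),np.sin(a),0]);Y=np.array([-np.sin(a),np.cos(a),0])
for n,C,zo in (("top0",(557.6,33.5,0),.4),("scene0",(559.2,30.2,0),-1.2)):
    c=load(f"pics/{n}.npz");I=c["image"].astype(float).min(-1)
    C=np.array(C)
    # rectify plane z=40+zo in u,v grid at 0.5 mm
    def rectify(z,ext):
        us=np.arange(ext[0],ext[1],.5);vs=np.arange(ext[2],ext[3],.5);U,V=np.meshgrid(us,vs)
        P=C+U[...,None]*X+(V[...,None]+30)*Y;P[...,2]=z
        q=proj(c,P).astype(np.float32);return U,V,cv2.remap(I.astype(np.float32),q[...,0],q[...,1],cv2.INTER_CUBIC)
    U,V,g=rectify(40+zo,(-50,50,-130,-30))
    cv2.imwrite(f"pics/{n}_disc.png",cv2.resize(np.clip(g,0,255).astype(np.uint8)[::-1],None,fx=3,fy=3))
    best=None
    for cu in np.arange(-14,10,.5):
        for cv_ in np.arange(-82,-58,.5):
            r=np.hypot(U-cu,V-cv_);ins=np.median(g[(r>21)&(r<25)]);
            th=np.arctan2(V-cv_,U-cu); seg=(th>-3.14)&((th>-0.3)|(th<-1.9))
            inn=g[(r>22)&(r<26)&seg];out=g[(r>26)&(r<30)&seg]
            s=np.mean(np.clip(inn,0,130))-np.mean(np.clip(out,0,130))
            if best is None or s>best[0]: best=(s,cu,cv_)
    print(n,best)
    U,V,g=rectify(36+zo,(-50,60,20,60))
    st=g[(V[:,0]>25)][:,(U[0]>-20)&(U[0]<15)].mean(1); print("stop profile",[(v,round(x)) for v,x in zip(V[V[:,0]>25,0][20:50:2],st[20:50:2])])
E
```

```text
top0 (np.float32(53.48622), np.float64(-6.5), np.float64(-73.0))
stop profile [(np.float64(35.5), 38), (np.float64(36.5), 38), (np.float64(37.5), 46), (np.float64(38.5), 62), (np.float64(39.5), 82), (np.float64(40.5), 104), (np.float64(41.5), 124), (np.float64(42.5), 137), (np.float64(43.5), 140), (np.float64(44.5), 137), (np.float64(45.5), 134), (np.float64(46.5), 134), (np.float64(47.5), 135), (np.float64(48.5), 136), (np.float64(49.5), 133)]
scene0 (np.float32(48.565125), np.float64(-7.0), np.float64(-71.5))
stop profile [(np.float64(35.5), 60), (np.float64(36.5), 60), (np.float64(37.5), 57), (np.float64(38.5), 55), (np.float64(39.5), 60), (np.float64(40.5), 80), (np.float64(41.5), 112), (np.float64(42.5), 142), (np.float64(43.5), 159), (np.float64(44.5), 161), (np.float64(45.5), 156), (np.float64(46.5), 153), (np.float64(47.5), 152), (np.float64(48.5), 153), (np.float64(49.5), 155)]
```

View pics/top0_disc.png

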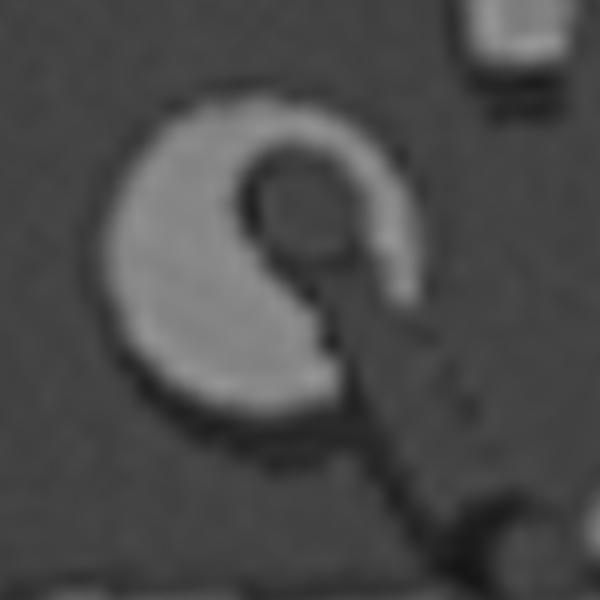

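View pics/scene0_disc.png

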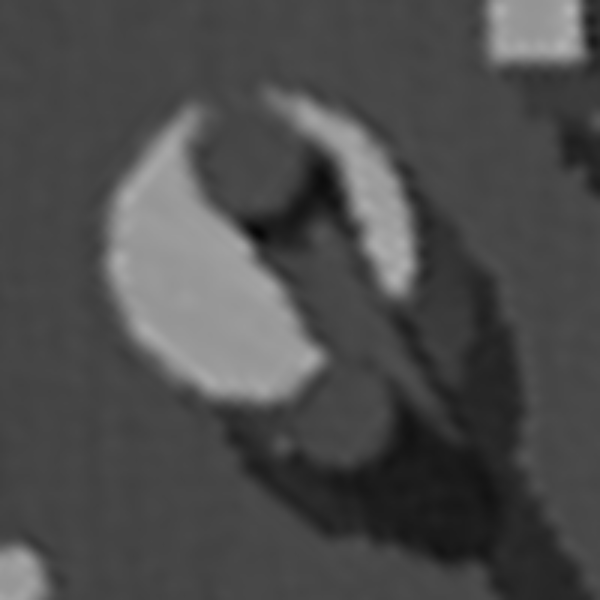

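The free gap between disc and stop is about 86.5, and the mould is 80 long. I'll shift +2.3 toward the stop so it is centred in the gap, then lower.

```bash
python3 -m creep '[[0.06,0,0,0,0,0,1],[0.06,0,0.1,0,0,0,1],[0.06,0,0.2,0,0,0,1],[0.06,0,0.3,0,0,0,1],[0.06,0,0.4,0,0,0,1],[0.06,0,0.5,0,0,0,1],[0.06,0,0.6,0,0,0,1],[0.06,0,0.7,0,0,0,1],[0.06,0,0.8,0,0,0,1],[0.06,0,0.9,0,0,0,1]]'
python3 - <<'E'
from h import *
c=snap("wrist","w4");s=snap("scene","s4")
to(550.8,60.2,95,-5.2)
a=np.radians(-5.2);X=np.array([np.cos(a),np.sin(a),0]);Y=np.array([-np.sin(a),np.cos(a),0])
cv2.imwrite(f"pics/s4z.png",cv2.resize(s["image"][170:310,230:370,::-1],None,fx=4,fy=4,interpolation=cv2.INTER_CUBIC))
W=cloud(c);I=c["image"].astype(int);T=np.array([551.1,59.2,0])
u=(W-T)@X;v=(W-T)@Y;z=W[...,2]
k=(z>46)&(z<56)&(abs(u)<45)&(v<55)&(v>0); print("block",np.median(z[k]),np.percentile(v[k],[98,99.5]),np.percentile(u[k],[1,99]),rect(W[k]))
k=(abs(z-37)<4)&(abs(u)<25)&(v>40)&(v<75)&(I.min(-1)>105);print("stop",np.percentile(v[k],[1,3,97]),rect(W[k]))
k=(abs(z-37)<4)&(u>28)&(u<65)&(v>0)&(v<35)&(I.min(-1)>105);print("fence",np.percentile(u[k],[1,3,97]),rect(W[k]))
E
```

```text
time_s: 7.55
eef_pos: [551.3, 61.5, 58.9]
eef_rot: [0.0, 0.739, 0.674, -0.0]
force: [0.0, 0.4, -3.4]
grip_width: 15.1
t 7.65 tcp [551.   61.5  58.7] jaw -5.28 tilt [-5.e-04 -8.e-04 -1.e+00] F [ 0.5 -0.4 -3.7] w 15.4
row [-0.034 -0.002 -0.907] [-0.005  0.009 -0.016]
block 51.49084589689278 [42.49253733 42.72866635] [-30.24974392  28.06390477] ((551.8924560546875, 80.74222564697266), (42.977073669433594, 60.31782150268555), 84.75349426269531)
stop [45.61016529 45.71687615 56.96421232] ((555.7569580078125, 110.33075714111328), (11.914878845214844, 49.9589958190918), 84.68740844726562)
fence [38.36700186 38.63837911 53.29845919] ((598.7034912109375, 72.46269226074219), (35.000186920166016, 15.967535972595215), 85.27552032470703)
```

View pics/w4.png

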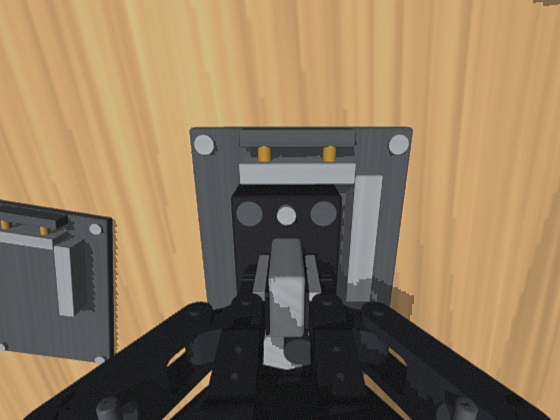

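View pics/s4z.png

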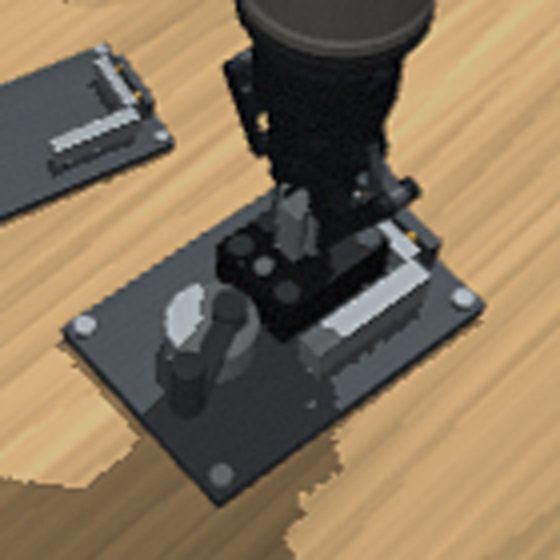

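```bash
python3 -m creep '[[0,0,0.04,0,0,0,1],[0,0,0.07,0,0,0,1],[0,0,0.09,0,0,0,1],[0,0.03,0.09,0,0,0,1],[0,0.07,0.09,0,0,0,1],[0,0.11,0.09,0,0,0,1],[0,0.14,0.09,0,0,0,1],[0,0.17,0.09,0,0,0,1],[0,0.19,0.09,0,0,0,1],[0,0.19,0.09,0,0,0,1]]'
python3 -m creep '[[0,0.01,0,0,0,0,1],[0,0.02,0,0,0,0,1],[0,0.03,0,0,0,0,1],[0,0.04,0,0,0,0,1],[0,0.045,0,0,0,0,1],[0,0.05,0,0,0,0,1],[0,0.05,0,0,0,0,1],[0,0.05,0,0,0,0,1],[0,0.05,0,0,0,0,1],[0,0.05,0,0,0,0,1]]'
python3 -c "
from h import *
to(561,62,54,-5.2)"
```

```text
time_s: 8.65
eef_pos: [558.7, 60.8, 55.1]
eef_rot: [0.0, 0.739, 0.674, -0.0]
force: [0.1, 0.2, -4.4]
grip_width: 15.0
time_s: 9.65
eef_pos: [560.5, 60.6, 55.1]
eef_rot: [0.0, 0.739, 0.674, -0.001]
force: [-1.6, 0.6, -3.7]
grip_width: 15.5
t 9.65 tcp [560.5  60.6  55.1] jaw -5.28 tilt [-7.e-04 -8.e-04 -1.e+00] F [-1.6  0.6 -3.7] w 15.5
row [0.037 0.008 0.027] [-0.007  0.01  -0.016]
```

```bash
python3 -m creep '[[0,0.01,0,0,0,0,1],[0,0.02,0,0,0,0,1],[0,0.02,0,0,0,0,1],[0,0.02,0,0,0,0,1],[0,0.03,0,0,0,0,1],[0,0.03,0,0,0,0,1],[0,0.03,0,0,0,0,1],[0,0.03,0,0,0,0,1],[0,0.03,0,0,0,0,1],[0,0.03,0,0,0,0,1]]'
python3 -c "
from h import *
to(561,62,54,-5.2)"
```

```text
time_s: 10.65
eef_pos: [560.7, 60.5, 54.9]
eef_rot: [-0.001, 0.739, 0.674, -0.001]
force: [-8.5, -0.7, 1.5]
grip_width: 15.5
t 10.65 tcp [560.7  60.5  54.9] jaw -5.27 tilt [-2.8e-03 -7.0e-04 -1.0e+00] F [-8.5 -0.7  1.5] w 15.5
row [0.037 0.005 0.022] [-0.031  0.011 -0.015]
```

```bash
python3 -m creep '[[0.01,0,0,0,0,0,1],[0.02,0,0,0,0,0,1],[0.03,0,0,0,0,0,1],[0.04,0,0,0,0,0,1],[0.045,0,0,0,0,0,1],[0.05,0,0,0,0,0,1],[0.055,0,0,0,0,0,1],[0.06,0,0,0,0,0,1],[0.06,0,0,0,0,0,1],[0.06,0,0,0,0,0,1]]'
python3 -c "
from h import *
to(561,62,54,-5.2)"
```

```text
time_s: 11.65
eef_pos: [560.7, 62.2, 54.9]
eef_rot: [-0.001, 0.739, 0.674, -0.002]
force: [-4.1, -3.8, 0.5]
grip_width: 15.4
t 11.65 tcp [560.7  62.2  54.9] jaw -5.31 tilt [-0.0032 -0.0013 -1.    ] F [-4.1 -3.8  0.5] w 15.4
row [-0.005  0.008  0.022] [-0.035  0.019 -0.022]
```

```bash
python3 -m creep '[[0.01,0,0,0,0,0,1],[0.02,0,0,0,0,0,1],[0.03,0,0,0,0,0,1],[0.035,0,0,0,0,0,1],[0.035,0,0,0,0,0,1],[0.035,0,0,0,0,0,1],[0.035,0,0,0,0,0,1],[0.035,0,0,0,0,0,1],[0.035,0,0,0,0,0,1],[0.035,0,0,0,0,0,1]]'
python3 - <<'E'
from h import *
c=snap("wrist","w5");s=snap("scene","s5")
to(561,62,54,-5.2)
cv2.imwrite(f"pics/w5z.png",cv2.resize(c["image"][120:320,180:440,::-1],None,fx=3,fy=3,interpolation=cv2.INTER_CUBIC))
a=np.radians(-5.2);X=np.array([np.cos(a),np.sin(a),0]);Y=np.array([-np.sin(a),np.cos(a),0])
W=cloud(c);I=c["image"].astype(int);T=np.array([551.1,59.2,0])
u=(W-T)@X;v=(W-T)@Y;z=W[...,2]
k=(z>44)&(z<51)&(u<45)&(v<55)&(v>0)&(u>-30); print("block",np.median(z[k]),np.percentile(v[k],[98,99.5]),np.percentile(u[k],[1,99]),rect(W[k]))
k=(abs(z-37)<4)&(abs(u)<25)&(v>40)&(v<75)&(I.min(-1)>105);print("stop",np.percentile(v[k],[1,3,97]),rect(W[k]))
k=(abs(z-37)<4)&(u>28)&(u<65)&(v>0)&(v<35)&(I.min(-1)>105);print("fence",np.percentile(u[k],[1,3,97]),rect(W[k]))
E
```

```text
time_s: 12.65
eef_pos: [560.8, 63.2, 54.9]
eef_rot: [-0.0, 0.739, 0.673, -0.002]
force: [-3.0, -3.5, -0.1]
grip_width: 15.7
t 12.75 tcp [560.8  63.2  54.9] jaw -5.33 tilt [-0.0032 -0.0017 -1.    ] F [-4.2 -4.  -0.1] w 14.8
row [-0.03   0.007  0.023] [-0.035  0.023 -0.025]
block 47.372359234663605 [44.72661069 45.05771775] [-21.00826388  37.43104183] ((561.3715209960938, 81.15826416015625), (45.35345458984375, 60.19240951538086), 84.65977478027344)
stop [45.64558286 45.78872196 56.98931652] ((555.759765625, 110.27490234375), (11.998228073120117, 49.94523239135742), 84.5548095703125)
fence [40.09067538 40.42111138 53.37152668] ((599.4161987304688, 72.36351013183594), (34.949371337890625, 14.14506721496582), 84.70396423339844)
```

View pics/w5z.png

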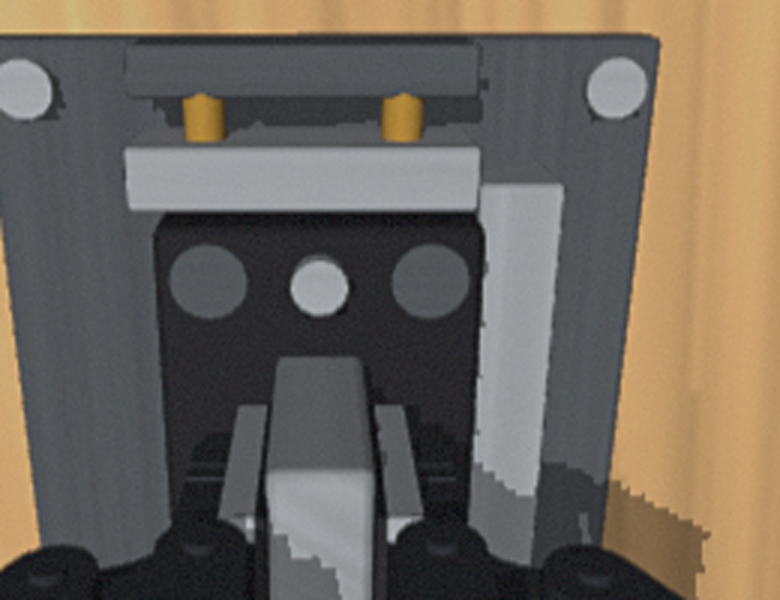

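The zoomed view shows the block against the fence, with about 0.6 mm still open at the stop. I'll nudge on.

```bash
python3 -m creep '[[0.01,0,0,0,0,0,1],[0.02,0,0,0,0,0,1],[0.03,0,0,0,0,0,1],[0.04,0,0,0,0,0,1],[0.045,0,0,0,0,0,1],[0.045,0,0,0,0,0,1],[0.045,0,0,0,0,0,1],[0.045,0,0,0,0,0,1],[0.045,0,0,0,0,0,1],[0.045,0,0,0,0,0,1]]'
python3 -c "
from h import *
to(561,62,54,-5.2)"
```

```text
time_s: 13.75
eef_pos: [560.9, 63.7, 54.9]
eef_rot: [-0.0, 0.74, 0.673, -0.002]
force: [-4.8, -8.6, 1.8]
grip_width: 15.3
t 13.75 tcp [560.9  63.7  54.9] jaw -5.38 tilt [-0.0035 -0.0028 -1.    ] F [-4.8 -8.6  1.8] w 15.3
row [-0.043  0.008  0.024] [-0.037  0.036 -0.037]
```

```bash
python3 -m creep '[[0.01,0.005,0.005,0,0,0,1],[0.01,0.005,0.01,0,0,0,1],[0.01,0.005,0.015,0,0,0,1],[0.01,0.005,0.02,0,0,0,1],[0.01,0.005,0.025,0,0,0,1],[0.01,0.005,0.03,0,0,0,1],[0.01,0.005,0.03,0,0,0,1],[0.01,0.005,0.03,0,0,0,1],[0.01,0.005,0.03,0,0,0,1],[0.01,0.005,0.03,0,0,0,1]]'
python3 -c "
from h import *
to(561,62,54,-5.2)"
```

```text
time_s: 14.75
eef_pos: [560.8, 63.5, 54.7]
eef_rot: [-0.0, 0.74, 0.673, -0.002]
force: [-13.5, -6.3, 24.1]
grip_width: 15.6
t 14.75 tcp [560.8  63.5  54.7] jaw -5.42 tilt [-0.004  -0.0027 -1.    ] F [-13.5  -6.3  24.1] w 15.6
row [-0.037  0.008  0.018] [-0.043  0.035 -0.043]
```

```bash
python3 -m creep '[[0,0,-0.01,0,0,0,1],[0,0,-0.01,0,0,0,1],[0,0,-0.01,0,0,0,0.5],[0,0,-0.01,0,0,0,0.3],[0,0,-0.01,0,0,0,0],[0,0,-0.01,0,0,0,-0.3],[0,0,-0.01,0,0,0,-0.3],[0,0,-0.01,0,0,0,-0.3],[0,0,-0.01,0,0,0,-0.3],[0,0,-0.01,0,0,0,-0.3]]' 20
python3 - <<'E'
from h import *
c=snap("wrist","w6");s=snap("scene","s6")
to(561,62,54,-5.2)
a=np.radians(-5.2);X=np.array([np.cos(a),np.sin(a),0]);Y=np.array([-np.sin(a),np.cos(a),0])
W=cloud(c);I=c["image"].astype(int);T=np.array([551.1,59.2,0])
u=(W-T)@X;v=(W-T)@Y;z=W[...,2]
k=(z>44)&(z<51)&(u<45)&(v<55)&(v>0)&(u>-30); print("block",np.median(z[k]),np.percentile(v[k],[98,99.5]),np.percentile(u[k],[1,99]),rect(W[k]))
A=np.c_[W[k],np.ones(k.sum())];print("top slope",np.linalg.lstsq(A[:,[0,1,3]],A[:,2],rcond=None)[0])
k=(z>9)&(z<17)&(v<80)&(v>-20)&(u<70)&(u>-60);A=np.c_[W[k],np.ones(k.sum())];print("plate slope",np.linalg.lstsq(A[:,[0,1,3]],A[:,2],rcond=None)[0])
k=(abs(z-37)<4)&(abs(u)<25)&(v>40)&(v<75)&(I.min(-1)>105);print("stop",np.percentile(v[k],[1,3,97]),rect(W[k]))
cv2.imwrite(f"pics/w6z.png",cv2.resize(c["image"][120:320,180:440,::-1],None,fx=3,fy=3,interpolation=cv2.INTER_CUBIC))
E
```

```text
time_s: 15.75
eef_pos: [560.9, 63.5, 55.2]
eef_rot: [-0.0, 0.74, 0.673, -0.002]
force: [0.2, 0.4, -0.2]
grip_width: 55.6
t 15.85 tcp [560.9  63.5  55.2] jaw -5.42 tilt [-0.0038 -0.0027 -1.    ] F [-0.7  0.4  0.4] w 55.4
row [-0.037  0.006  0.029] [-0.041  0.034 -0.044]
block 47.17678351356918 [44.89449526 45.23300449] [-21.15623046  37.17312907] ((561.0840454101562, 81.18830871582031), (45.59563064575195, 60.14392852783203), 84.79319763183594)
top slope [8.89941824e-04 7.09171966e-04 4.66424067e+01]
plate slope [1.43662988e-03 1.23452795e-03 1.22593738e+01]
stop [45.8676719  46.06513829 56.74507477] ((555.7763061523438, 110.2912826538086), (11.846800804138184, 49.99317169189453), 85.25628662109375)
```

View pics/w6z.png

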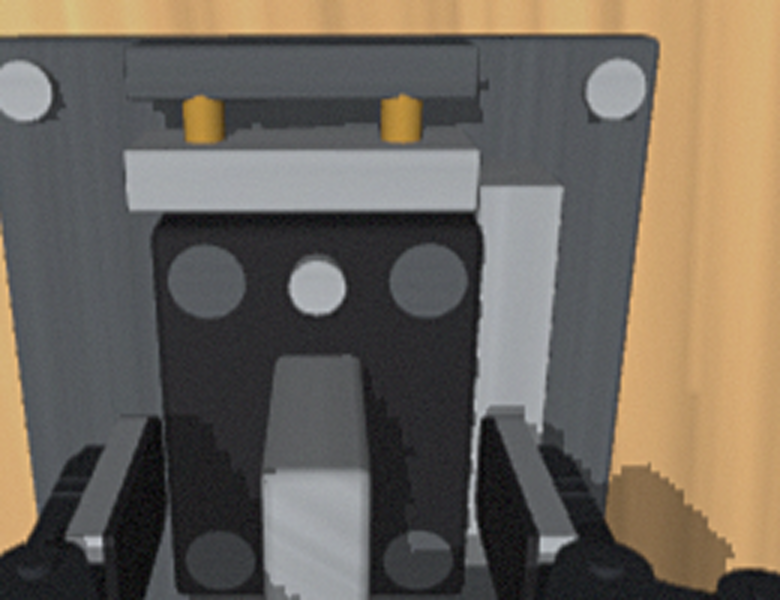

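The mould sits flat (slope below 0.001). It is within about 0.5 mm of the stop and 0.3 mm of the fence, and the turning cam will press it toward both. Next I'll go up and over to the post.

```bash
python3 -m creep '[[0,0,-0.3,0,0,0,-0.3],[0,0,-0.8,0,0,0,-0.3],[0,0,-1.4,0,0,0,-0.3],[0,0,-2,0,0,0,-0.3],[0,0,-2.5,0,0,0,-0.3],[0,0,-2.7,0,0,0,-0.3],[0,0,-2.7,0,0,0,-0.3],[0,0,-2.7,0,0,0,-0.3],[0,0,-2.7,0,0,0,-0.3],[0,0,-2.7,0,0,0,-0.3]]'
python3 - <<'E'
from h import *
to(580.9,-59.9,150,25)
E
```

```text
time_s: 16.85
eef_pos: [560.9, 63.7, 162.3]
eef_rot: [-0.001, 0.74, 0.673, -0.003]
force: [0.4, -0.4, 0.5]
grip_width: 55.6
t 16.85 tcp [560.9  63.7 162.3] jaw -5.42 tilt [-0.0052 -0.0032 -1.    ] F [ 0.4 -0.4  0.5] w 55.6
row [-3.027  0.792  0.315] [-0.066  0.027 -6.085]
```

```bash
python3 -m creep '[[-0.5,0.13,0,0,0,-0.8,-0.3],[-1,0.27,0,0,0,-1.6,-0.3],[-1.5,0.4,0,0,0,-2.5,-0.3],[-2,0.53,0,0,0,-3.5,-0.2],[-2.5,0.66,0.1,0,0,-4.5,-0.2],[-2.9,0.75,0.2,0,0,-5.3,-0.2],[-3.03,0.79,0.3,-0.05,0.03,-6.08,-0.2],[-3.03,0.79,0.3,-0.07,0.03,-6.08,-0.2],[-3.03,0.79,0.3,-0.07,0.03,-6.08,-0.2],[-3.03,0.79,0.3,-0.07,0.03,-6.08,-0.2]]'
python3 - <<'E'
from h import *
c=snap("wrist","w7");s=snap("scene","s7");t=snap("top","t7")
to(580.9,-59.9,58,25)
cv2.imwrite(f"pics/s7z.png",cv2.resize(s["image"][170:310,230:370,::-1],None,fx=4,fy=4,interpolation=cv2.INTER_CUBIC))
for n,c in(("w",c),("s",s)):
    W=cloud(c);z=W[...,2]
    k=(z>86)&(z<97)&(abs(W[...,0]-581)<25)&(abs(W[...,1]+60)<25);print(n,"post",k.sum(),cv2.minEnclosingCircle(W[k][:,:2].astype(np.float32)) if k.sum() else 0,np.median(z[k]))
E
```

```text
time_s: 17.85
eef_pos: [580.8, -59.3, 150.6]
eef_rot: [-0.0, 0.538, 0.843, 0.0]
force: [0.5, -0.2, 0.8]
grip_width: 51.5
t 18.0 tcp [580.9 -59.4 150.7] jaw 24.99 tilt [ 4.e-04  4.e-04 -1.e+00] F [ 0.1 -0.1  0.6] w 51.5
row [-0.012 -0.006  2.318] [ 0.006 -0.002 -0.003]
w post 438 ((578.8119506835938, -59.062889099121094), 8.939774513244629) 90.97843404417344
s post 53 ((581.8885498046875, -61.708961486816406), 8.53194808959961) 88.16455780037279
```

View pics/w7.png

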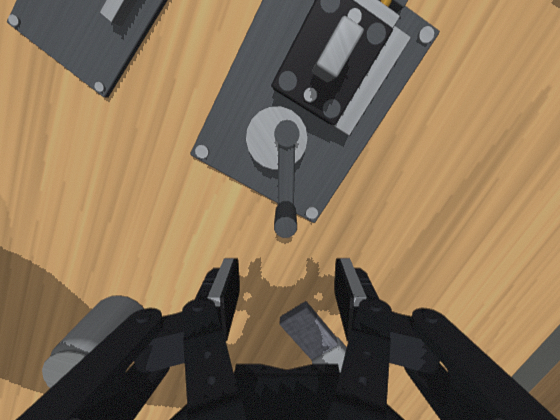

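View pics/s7z.png

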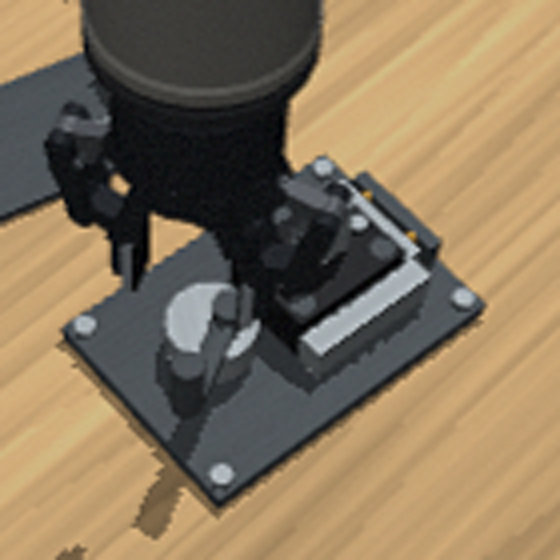

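The wrist view has the post top at (286,225), midway between the fingers. I'll descend around it and close to a loose cage.

```bash
python3 -m creep '[[0,0,0.4,0,0,0,-0.2],[0,0,0.8,0,0,0,-0.2],[0,0,1.2,0,0,0,-0.2],[0,0,1.6,0,0,0,-0.2],[0,0,2,0,0,0,-0.2],[0,0,2.3,0,0,0,-0.2],[0,0,2.3,0,0,0,0],[0,0,2.3,0,0,0,0.3],[0,0,2.3,0,0,0,0.42],[0,0,2.3,0,0,0,0.42]]' 40
python3 - <<'E'
from h import *
to(580.9,-59.9,58,25)
c=snap("wrist","w8")
E
```

```text
time_s: 19.0
eef_pos: [581.4, -59.3, 59.5]
eef_rot: [0.001, 0.537, 0.843, 0.001]
force: [-0.2, -0.6, 0.8]
grip_width: 24.9
t 19.0 tcp [581.4 -59.3  59.5] jaw 24.98 tilt [ 1.5e-03  5.0e-04 -1.0e+00] F [-0.2 -0.6  0.8] w 24.9
row [-0.008 -0.017  0.037] [ 0.019  0.002 -0.004]
```

View pics/w8.png

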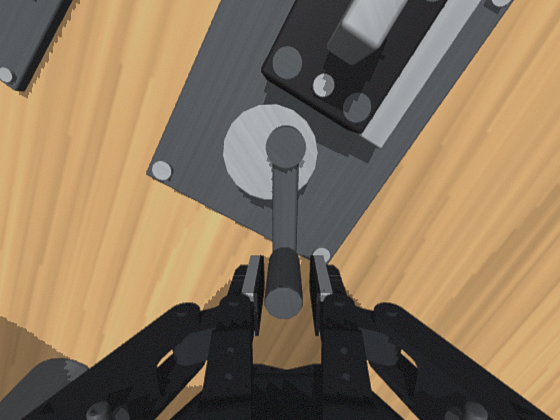

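The post is caged. I'll start turning clockwise around the axis estimated at (553.4,-1.0), which sits 65 along the tool's +x.

```bash
python3 -m creep '[[0.001,-0.07,0,0,0,0.5,0.42],[0.006,-0.142,0,0,0,1,0.42],[0.014,-0.212,0,0,0,1.5,0.42],[0.025,-0.282,0,0,0,2,0.42],[0.039,-0.352,0,0,0,2.5,0.42],[0.055,-0.42,0,0,0,3,0.42],[0.075,-0.489,0,0,0,3.5,0.42],[0.098,-0.556,0,0,0,4,0.42],[0.124,-0.622,0,0,0,4.5,0.42],[0.152,-0.687,0,0,0,5,0.42]]'
cat >> h.py <<'E'
def camst():
    from station import manip
    s=manip.get_state();M=rot(s["eef_rot"]);p=s["eef_pos"];A=np.array([553.4,-1.0])
    d=p[:2]-A;print("t",round(s["time_s"],2),"r",np.hypot(*d).round(1),"ang",np.degrees(np.arctan2(d[1],d[0])).round(2),"z",p[2].round(1),"jaw-90",(np.degrees(np.arctan2(M[1,1],M[0,1]))-90).round(2),"Ftool",(M.T@s["force"]).round(1),"w",round(s["grip_width"],1),"tilt",M[:,2].round(4))
E
python3 -c "
from h import *
camst()
snap('wrist','w9')"
```

```text
time_s: 20.05
eef_pos: [554.5, -65.5, 59.9]
eef_rot: [0.001, 0.708, 0.706, 0.001]
force: [2.1, -0.8, -1.5]
grip_width: 24.5
t 20.05 r 64.5 ang -89.01 z 59.9 jaw-90 -90.12 Ftool [-0.8  2.1  1.5] w 24.5 tilt [ 3.2e-03  4.0e-04 -1.0e+00]
```

View pics/w9.png

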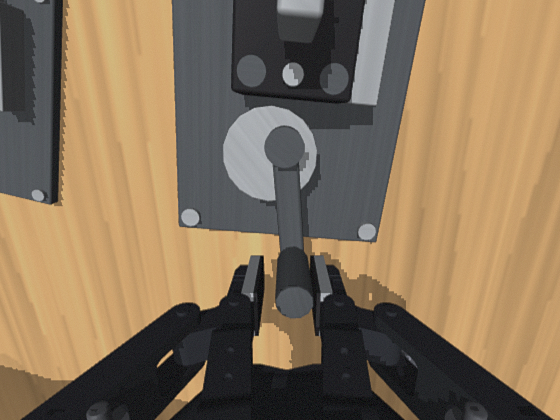

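The post turns freely at about 2 N and the disc is approaching the block. I'll continue 15°, slower.

```bash
python3 -m creep '[[0.001,-0.042,0,0,0,0.3,0.42],[0.002,-0.085,0,0,0,0.6,0.42],[0.005,-0.127,0,0,0,0.9,0.42],[0.009,-0.17,0,0,0,1.2,0.42],[0.014,-0.212,0,0,0,1.5,0.42],[0.02,-0.254,0,0,0,1.8,0.42],[0.027,-0.296,0,0,0,2.1,0.42],[0.036,-0.338,0,0,0,2.4,0.42],[0.045,-0.379,0,0,0,2.7,0.42],[0.055,-0.42,0,0,0,3,0.42]]'
python3 -c "
from h import *
camst()
c=snap('wrist','w10')"
```

```text
time_s: 21.1
eef_pos: [537.1, -63.3, 59.8]
eef_rot: [0.001, 0.796, 0.606, 0.001]
force: [2.5, -1.5, 1.9]
grip_width: 24.7
t 21.1 r 64.4 ang -104.66 z 59.8 jaw-90 -105.42 Ftool [-0.8  2.8 -1.9] w 24.7 tilt [ 2.7e-03  5.0e-04 -1.0e+00]
```

View pics/w10.png

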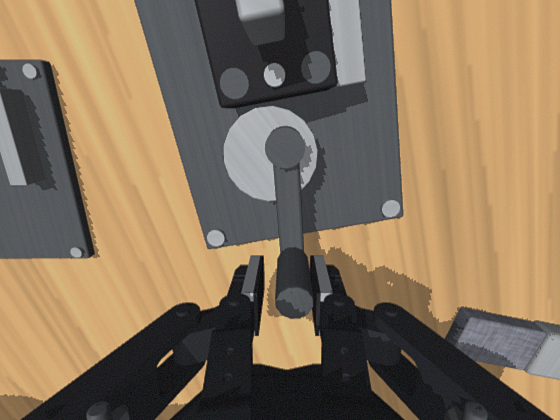

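```bash
python3 -m creep '[[0,-0.01,0,0,0,0.1,0.42],[0,-0.02,0,0,0,0.15,0.42],[0,-0.03,0,0,0,0.2,0.42],[0,-0.04,0,0,0,0.3,0.42],[0.001,-0.05,0,0,0,0.35,0.42],[0.001,-0.06,0,0,0,0.4,0.42],[0.001,-0.07,0,0,0,0.5,0.42],[0.001,-0.07,0,0,0,0.5,0.42],[0.001,-0.07,0,0,0,0.5,0.42],[0.001,-0.07,0,0,0,0.5,0.42]]'
python3 -c "
from h import *
camst()"
python3 -m creep '[[0,-0.01,0,0,0,0.1,0.42],[0,-0.02,0,0,0,0.15,0.42],[0,-0.03,0,0,0,0.2,0.42],[0,-0.04,0,0,0,0.3,0.42],[0.001,-0.05,0,0,0,0.35,0.42],[0.001,-0.06,0,0,0,0.4,0.42],[0.001,-0.07,0,0,0,0.5,0.42],[0.001,-0.07,0,0,0,0.5,0.42],[0.001,-0.07,0,0,0,0.5,0.42],[0.001,-0.07,0,0,0,0.5,0.42]]'
python3 -c "
from h import *
camst()"
```

```text
time_s: 22.15
eef_pos: [534.0, -62.4, 59.7]
eef_rot: [0.0, 0.809, 0.588, 0.001]
force: [1.4, -1.8, 2.0]
grip_width: 24.7
t 22.15 r 64.4 ang -107.5 z 59.7 jaw-90 -108.01 Ftool [-1.2  1.9 -2. ] w 24.7 tilt [ 2.2e-03  6.0e-04 -1.0e+00]
time_s: 23.15
eef_pos: [531.3, -61.5, 59.6]
eef_rot: [0.0, 0.822, 0.57, 0.001]
force: [1.1, -1.2, 0.8]
grip_width: 25.0
t 23.15 r 64.4 ang -110.05 z 59.6 jaw-90 -110.5 Ftool [-0.7  1.4 -0.8] w 25.0 tilt [ 2.1e-03  6.0e-04 -1.0e+00]
```

```bash
python3 -m creep '[[0,-0.01,0,0,0,0.1,0.42],[0,-0.02,0,0,0,0.15,0.42],[0,-0.03,0,0,0,0.2,0.42],[0,-0.04,0,0,0,0.3,0.42],[0.001,-0.05,0,0,0,0.35,0.42],[0.001,-0.06,0,0,0,0.4,0.42],[0.001,-0.07,0,0,0,0.5,0.42],[0.001,-0.07,0,0,0,0.5,0.42],[0.001,-0.07,0,0,0,0.5,0.42],[0.001,-0.07,0,0,0,0.5,0.42]]'
python3 -c "
from h import *
camst()"
python3 -m creep '[[0,-0.01,0,0,0,0.1,0.42],[0,-0.02,0,0,0,0.15,0.42],[0,-0.03,0,0,0,0.2,0.42],[0,-0.04,0,0,0,0.3,0.42],[0.001,-0.05,0,0,0,0.35,0.42],[0.001,-0.06,0,0,0,0.4,0.42],[0.001,-0.07,0,0,0,0.5,0.42],[0.001,-0.07,0,0,0,0.5,0.42],[0.001,-0.07,0,0,0,0.5,0.42],[0.001,-0.07,0,0,0,0.5,0.42]]'
python3 -c "
from h import *
camst()
snap('wrist','w11')"
```

```text
time_s: 24.15
eef_pos: [528.6, -60.4, 59.6]
eef_rot: [0.0, 0.834, 0.552, 0.001]
force: [2.0, -0.7, 1.2]
grip_width: 24.9
t 24.15 r 64.4 ang -112.64 z 59.6 jaw-90 -112.99 Ftool [ 0.1  2.1 -1.2] w 24.9 tilt [ 1.9e-03  7.0e-04 -1.0e+00]
time_s: 25.15
eef_pos: [526.0, -59.3, 59.5]
eef_rot: [0.0, 0.846, 0.534, 0.001]
force: [1.4, -1.1, 1.4]
grip_width: 25.0
t 25.15 r 64.4 ang -115.21 z 59.5 jaw-90 -115.49 Ftool [-0.4  1.7 -1.4] w 25.0 tilt [ 1.7e-03  7.0e-04 -1.0e+00]
```

View pics/w11.png

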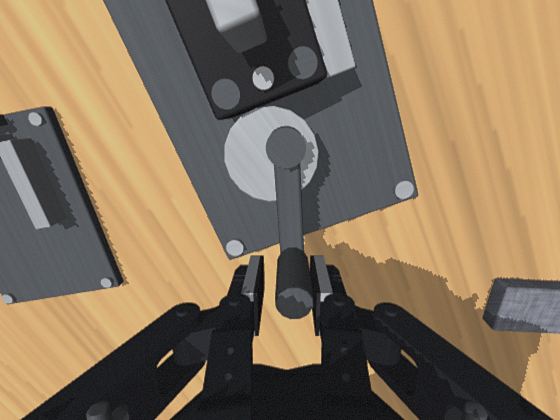

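```bash
python3 -m creep '[[0,-0.01,0,0,0,0.1,0.42],[0,-0.02,0,0,0,0.15,0.42],[0,-0.03,0,0,0,0.2,0.42],[0,-0.04,0,0,0,0.3,0.42],[0.001,-0.05,0,0,0,0.35,0.42],[0.001,-0.06,0,0,0,0.4,0.42],[0.001,-0.07,0,0,0,0.5,0.42],[0.001,-0.07,0,0,0,0.5,0.42],[0.001,-0.07,0,0,0,0.5,0.42],[0.001,-0.07,0,0,0,0.5,0.42]]'
python3 -c "
from h import *
camst()"
```

```text
time_s: 26.2
eef_pos: [523.4, -58.0, 59.5]
eef_rot: [0.0, 0.857, 0.515, 0.001]
force: [1.7, -0.2, 1.3]
grip_width: 24.8
t 26.2 r 64.4 ang -117.79 z 59.5 jaw-90 -117.99 Ftool [ 0.7  1.6 -1.3] w 24.8 tilt [ 1.5e-03  8.0e-04 -1.0e+00]
```

```bash
python3 -m creep '[[0,-0.01,0,0,0,0.1,0.42],[0,-0.02,0,0,0,0.15,0.42],[0,-0.03,0,0,0,0.2,0.42],[0,-0.04,0,0,0,0.3,0.42],[0.001,-0.05,0,0,0,0.35,0.42],[0.001,-0.06,0,0,0,0.4,0.42],[0.001,-0.06,0,0,0,0.4,0.42],[0.001,-0.06,0,0,0,0.4,0.42],[0.001,-0.06,0,0,0,0.4,0.42],[0.001,-0.06,0,0,0,0.4,0.42]]'
python3 -c "
from h import *
camst()"
```

```text
time_s: 27.2
eef_pos: [521.3, -56.9, 59.5]
eef_rot: [0.0, 0.866, 0.5, 0.001]
force: [2.9, -3.2, 0.5]
grip_width: 24.6
t 27.2 r 64.4 ang -119.84 z 59.5 jaw-90 -119.99 Ftool [-1.4  4.1 -0.5] w 24.6 tilt [ 1.7e-03  7.0e-04 -1.0e+00]
```

Resistance is starting: 4.1 N. I'll take smaller steps.

```bash
python3 -m creep '[[0,-0.01,0,0,0,0.05,0.42],[0,-0.015,0,0,0,0.1,0.42],[0,-0.02,0,0,0,0.15,0.42],[0,-0.025,0,0,0,0.2,0.42],[0,-0.03,0,0,0,0.2,0.42],[0,-0.035,0,0,0,0.25,0.42],[0,-0.035,0,0,0,0.25,0.42],[0,-0.035,0,0,0,0.25,0.42],[0,-0.035,0,0,0,0.25,0.42],[0,-0.035,0,0,0,0.25,0.42]]'
python3 -c "
from h import *
camst()"
```

```text
time_s: 28.2
eef_pos: [520.2, -56.2, 59.6]
eef_rot: [0.0, 0.871, 0.491, 0.001]
force: [5.5, -2.3, 0.3]
grip_width: 24.6
t 28.2 r 64.4 ang -121.0 z 59.6 jaw-90 -121.25 Ftool [ 0.8  5.9 -0.3] w 24.6 tilt [ 1.8e-03  7.0e-04 -1.0e+00]
```

```bash
python3 -m creep '[[0,-0.01,0,0,0,0.05,0.42],[0,-0.015,0,0,0,0.1,0.42],[0,-0.02,0,0,0,0.15,0.42],[0,-0.025,0,0,0,0.2,0.42],[0,-0.03,0,0,0,0.2,0.42],[0,-0.03,0,0,0,0.2,0.42],[0,-0.03,0,0,0,0.2,0.42],[0,-0.03,0,0,0,0.2,0.42],[0,-0.03,0,0,0,0.2,0.42],[0,-0.03,0,0,0,0.2,0.42]]'
python3 -c "
from h import *
camst()
camst()
c=snap('wrist','w12');camst()"
```

```text
time_s: 29.2
eef_pos: [519.4, -55.7, 59.6]
eef_rot: [0.0, 0.876, 0.483, 0.001]
force: [4.3, -2.8, -1.9]
grip_width: 25.0
t 29.2 r 64.4 ang -121.86 z 59.6 jaw-90 -122.25 Ftool [-0.1  5.1  1.9] w 25.0 tilt [ 2.3e-03  4.0e-04 -1.0e+00]
t 29.2 r 64.4 ang -121.86 z 59.6 jaw-90 -122.25 Ftool [-0.1  5.1  1.9] w 25.0 tilt [ 2.3e-03  4.0e-04 -1.0e+00]
t 29.25 r 64.4 ang -121.83 z 59.6 jaw-90 -122.25 Ftool [0.6 6.3 1.5] w 24.8 tilt [ 2.3e-03  4.0e-04 -1.0e+00]
```

View pics/w12.png

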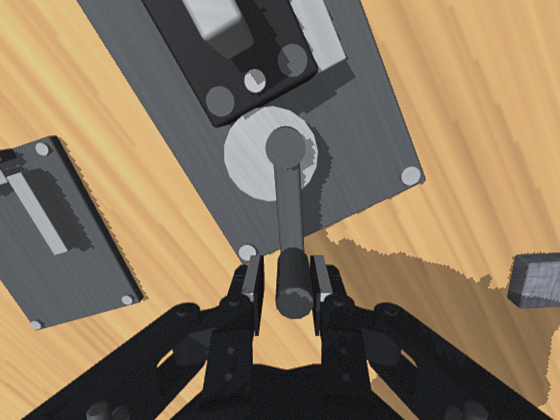

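The disc now touches the block end at about (260,108). The push is about 5.7 N, and I want 7–8.

```bash
python3 -m creep '[[0,-0.01,0,0,0,0.05,0.42],[0,-0.015,0,0,0,0.1,0.42],[0,-0.02,0,0,0,0.15,0.42],[0,-0.025,0,0,0,0.2,0.42],[0,-0.03,0,0,0,0.2,0.42],[0,-0.035,0,0,0,0.25,0.42],[0,-0.035,0,0,0,0.25,0.42],[0,-0.035,0,0,0,0.25,0.42],[0,-0.035,0,0,0,0.25,0.42],[0,-0.035,0,0,0,0.25,0.42]]'
python3 -c "
from h import *
camst()
c=snap('wrist','w13');camst()
c=snap('wrist','w13');camst()"
```

```text
time_s: 30.25
eef_pos: [518.5, -55.1, 59.6]
eef_rot: [0.001, 0.881, 0.473, 0.001]
force: [5.4, -3.4, -3.1]
grip_width: 24.6
t 30.25 r 64.4 ang -122.8 z 59.6 jaw-90 -123.51 Ftool [0.2 6.4 3.1] w 24.6 tilt [ 2.9e-03  1.0e-04 -1.0e+00]
t 30.3 r 64.4 ang -122.79 z 59.6 jaw-90 -123.51 Ftool [0.4 6.5 2.3] w 24.9 tilt [ 2.9e-03  1.0e-04 -1.0e+00]
t 30.35 r 64.3 ang -122.79 z 59.6 jaw-90 -123.5 Ftool [0.8 6.8 2.6] w 24.7 tilt [ 2.9e-03  1.0e-04 -1.0e+00]
```

```bash
python3 -m creep '[[0,-0.01,0,0,0,0.05,0.42],[0,-0.015,0,0,0,0.1,0.42],[0,-0.02,0,0,0,0.1,0.42],[0,-0.025,0,0,0,0.15,0.42],[0,-0.03,0,0,0,0.15,0.42],[0,-0.035,0,0,0,0.15,0.42],[0,-0.04,0,0,0,0.15,0.42],[0,-0.04,0,0,0,0.15,0.42],[0,-0.04,0,0,0,0.15,0.42],[0,-0.04,0,0,0,0.15,0.42]]'
python3 -c "
from h import *
camst()
c=snap('wrist','w14');camst()
c=snap('wrist','w14');camst()"
```

```text
time_s: 31.35
eef_pos: [517.7, -54.6, 59.6]
eef_rot: [0.001, 0.884, 0.467, 0.002]
force: [7.9, -5.0, -3.5]
grip_width: 24.7
t 31.35 r 64.4 ang -123.69 z 59.6 jaw-90 -124.28 Ftool [0.3 9.4 3.6] w 24.7 tilt [ 3.8e-03 -6.0e-04 -1.0e+00]
t 31.4 r 64.4 ang -123.69 z 59.7 jaw-90 -124.28 Ftool [1.1 8.4 3.9] w 24.8 tilt [ 3.9e-03 -5.0e-04 -1.0e+00]
t 31.45 r 64.4 ang -123.65 z 59.7 jaw-90 -124.27 Ftool [-0.2  8.7  4. ] w 24.8 tilt [ 4.e-03 -6.e-04 -1.e+00]
```

About 8.7 N, which is inside the band. Next I'll back off to the middle of the cage, open and rise.

```bash
python3 -m creep '[[0,0.03,0,0,0,0,0.42],[0,0.06,0,0,0,0,0.42],[0,0.08,0,0,0,0,0.42],[0,0.08,0,0,0,0,0.42],[0,0.08,0,0,0,0,0.1],[0,0.08,0,0,0,0,-0.2],[0,0.08,0,0,0,0,-0.2],[0,0.08,0,0,0,0,-0.2],[0,0.08,0,0,0,0,-0.2],[0,0.08,0,0,0,0,-0.2]]'
python3 -c "
from h import *
camst()"
python3 -m creep '[[0,0,-0.2,0,0,0,-0.2],[0,0,-0.5,0,0,0,-0.2],[0,0,-0.9,0,0,0,-0.2],[0,0,-1.4,0,0,0,-0.2],[0,0,-1.9,0,0,0,-0.2],[0,0,-2.4,0,0,0,-0.2],[0,0,-2.8,0,0,0,-0.2],[0,0,-3,0,0,0,-0.2],[0,0,-3,0,0,0,-0.2],[0,0,-3,0,0,0,-0.2]]'
python3 - <<'E'
from h import *
camst()
c=snap("wrist","w15");s=snap("scene","s15");t=snap("top","t15")
cv2.imwrite(f"pics/w15z.png",cv2.resize(c["image"][0:260,130:420,::-1],None,fx=2.3,fy=2.3,interpolation=cv2.INTER_CUBIC))
cv2.imwrite(f"pics/s15z.png",cv2.resize(s["image"][170:310,230:370,::-1],None,fx=4,fy=4,interpolation=cv2.INTER_CUBIC))
E
```

```text
time_s: 32.45
eef_pos: [520.3, -56.4, 59.7]
eef_rot: [0.001, 0.884, 0.467, 0.002]
force: [0.8, 0.6, 0.1]
grip_width: 51.1
t 32.45 r 64.5 ang -120.83 z 59.7 jaw-90 -124.28 Ftool [ 1.   0.3 -0.1] w 51.1 tilt [ 3.9e-03 -6.0e-04 -1.0e+00]
time_s: 33.45
eef_pos: [519.7, -56.1, 179.5]
eef_rot: [0.001, 0.884, 0.467, 0.002]
force: [0.3, 0.7, -1.1]
grip_width: 51.6
t 33.45 r 64.6 ang -121.47 z 179.5 jaw-90 -124.26 Ftool [ 0.7 -0.1  1.1] w 51.6 tilt [ 3.8e-03 -3.0e-04 -1.0e+00]
```

View pics/w15z.png

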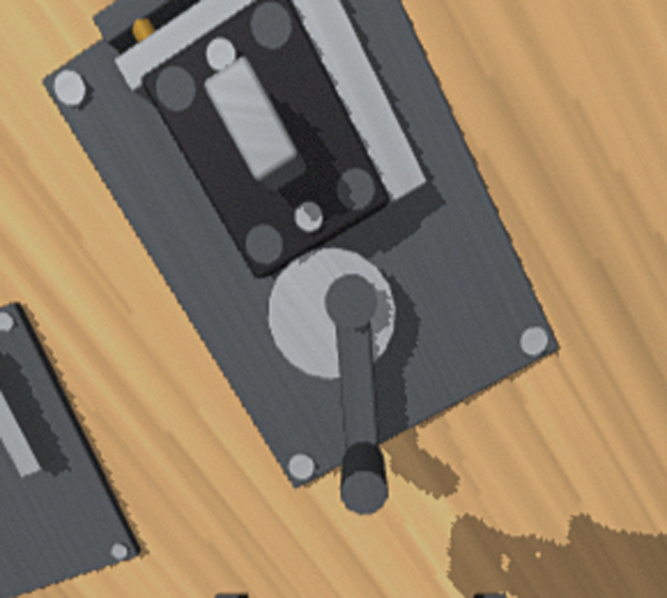

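View pics/s15z.png

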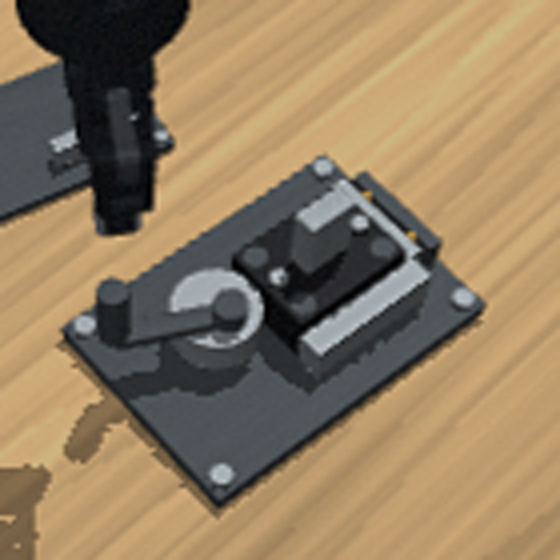

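The disc stays on the mould with the hand away. One numeric check of flushness in the wrist cloud, then I'll hand in.

```bash
python3 - <<'E'
from h import *
c=load("pics/w15.npz");W=cloud(c);I=c["image"].astype(int)
k=(abs(W[...,0]-560)<110)&(abs(W[...,1]-40)<130)
P=W[k&(W[...,2]>6)&(W[...,2]<45)];print("plate",rect(P))
a=np.radians(-5.2);X=np.array([np.cos(a),np.sin(a),0]);Y=np.array([-np.sin(a),np.cos(a),0]);T=np.array([560.5,63,0])
u=(W-T)@X;v=(W-T)@Y;z=W[...,2]
k=(abs(u)<42)&(v<50)&(v>-50)&(z>44)&(z<52)&(I.max(-1)<75);print("block",k.sum(),rect(W[k]),np.median(z[k]),np.percentile(u[k],[.5,99.5]),np.percentile(v[k],[.5,99.5]))
A=np.c_[W[k],np.ones(k.sum())];print("slope",np.linalg.lstsq(A[:,[0,1,3]],A[:,2],rcond=None)[0])
k=(abs(z-37)<4)&(u>20)&(u<65)&(v>-35)&(v<30)&(I.min(-1)>100);print("fence",np.percentile(u[k],[.5,2,98]),rect(W[k]))
k=(abs(z-37)<4)&(abs(u)<25)&(v>32)&(v<70)&(I.min(-1)>100);print("stop",np.percentile(v[k],[.5,2,98]),rect(W[k]))
k=k*0+((z>84)&(z<97)&(W[...,1]<-20)&(abs(u)<90)&(v>-150)); k=k.astype(bool);print("post",cv2.minEnclosingCircle(W[k][:,:2].astype(np.float32)))
E
```

```text
plate ((557.1539306640625, 33.69818878173828), (200.1861572265625, 140.492431640625), 84.75452423095703)
block 4844 ((559.7404174804688, 63.87489318847656), (79.4742202758789, 59.8283805847168), 84.78968048095703) 47.015689046095844 [-30.39044388  28.96335992] [-38.60997711  39.81624333]
slope [ 1.74234247e-03 -6.86902975e-04  4.60792342e+01]
fence [30.04787158 30.40019428 44.79545267] ((597.6726684570312, 57.09676742553711), (64.87319946289062, 15.23974609375), 84.78038024902344)
stop [43.47782961 43.64706697 52.53541406] ((561.1443481445312, 111.10774230957031), (9.849451065063477, 42.497379302978516), 83.84774780273438)
post ((520.565185546875, -55.986663818359375), 9.047571182250977)
```

```bash
python3 -c "
from station import manip
print(manip.close_job()); print(manip.get_state()['time_s'])"
```

```text
the job is handed in; nothing more can be done
None
the job is handed in; nothing more can be done
```

I lifted the mould by its tab and set it flat in the fixture's corner against the fence and stop. I then turned the cam handle clockwise until the disc clamped it, let go and raised the gripper clear. The job was handed in at about 34 s of the 67 s allowed; no verdict comes back.

**Position:** in the last wrist view, after clamping, the mould's centre is at (-0.15, +30.3) in the fixture's frame, against a nominal (0, +30). Its yaw matches the plate to 0.04°, and its top is level to within about 0.002.

**Clamp:** the push at the post rose from about 2 N free to about 8.7 N (readings 8.4 to 9.4), against the 6 to 10 allowed. After the hand was away, the pictures showed the post still in place and the disc on the mould.

**Disagreements and limits:**
- The scene camera put things about 1.5 to 3 mm from the top and wrist cameras, so I seated the mould by contact force.
- In that last view the stop's edge appeared about 3 mm beyond the mould's end. A lower dark edge hid it there, and the plate-based position shows the mould seated.
- Any fence or stop gap below about 0.5 mm is beyond what the cameras can resolve.
- While seating the mould I pressed it down with about 24 N through the tab.
- I did not measure the tin, tumbler and brush again at the end. The arm registered no contact with them.

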